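# Load tea sample caddies into the tilted feed rail

### The arm

A 6-joint arm with a two-finger parallel gripper is mounted at the origin on the work surface. World frame = base frame: x ahead of the robot, y to its left, z up, the work surface at z = 0. Lengths are in m, angles in rad, forces in N, time in s.
With the tool pointing down it reaches from about 0.275 to 0.825 m from the base axis. Payload 4.9 kg.
Tool frame: the origin (TCP) lies midway between the tips of the shut fingers; the grasp point (between the pads) lies 19 mm behind it (bot.grip_depth is the distance from the TCP to the grasp point, in m); z points along the fingers, y is the line along which they close (so a half turn about z gives the same grasp; the last joint's range is limited). The gripper opens to 85 mm and grips with 20 to 120 N. Pads are 22 mm wide; open, the fingers measure 114 mm over their backs; the gripper's body (76 mm by 85 mm) begins 54 mm behind the grasp point. The pads swing forward as they close: fully open they stand 13 mm farther back than shut.
Start: joints at [1.043, 0.326, -0.193, 1.052, 0, 1.437], TCP at [0.211, 0.508, 0.231] pointing down, gripper open.
Joint ranges: [-2.65, 2.65], [-0.97, 1.79], [-1.3, 1.35], [-1.93, 2.1], [-1.47, 1.37], [-3.14, 3.14]. Speed limits (rad/s): [2.57, 2.57, 3.14, 3.14, 3.14, 3.14].

### API

Orientations are given as a unit quaternion [w, x, y, z].
In Python, from cell import bot gives the robot as it stands. Calls block until the motion is done:
- bot.move_pose(position, orientation): joint-space move of the TCP to a pose.
- bot.move_linear(position, speed=0.15, rotation=None, until_force=None): straight line of the TCP; rotation=None keeps the orientation; speed is the mean speed in m/s. With until_force (N) it stops when the force on the tool has changed by that much, and returns True; else False.
- bot.goto_joints(angles): joint-space move.
- bot.set_gripper(opening, grasp_force=None): opening from 0.0 (shut) to 1.0 (fully open); grasp_force is the grip in N (None keeps the last); returns when the fingers have stopped.
- bot.wait(seconds).
- bot.solve_ik(position, orientation): joint angles nearest the present ones, or None.
- bot.camera(name): name is "scene" or "top"; returns the picture (400x640x3 uint8, red, green, blue); there is no depth.
- bot.calibration(name): a dict with "mtx" (3x3 intrinsics, pixels), "extrinsics" (4x4, takes a point from world to camera coordinates). Camera axes: x right, y down, z forward; pixel columns grow to the right and rows downward; lengths in m; the calibration is good to about 2 mm. A picture is of the moment at which its call begins. calibration takes no time and is no camera call.
A pose or a line that the arm cannot do raises bot.PlanningError and nothing moves.
- bot.close_job(): hands the job in; it is judged then, once.
Trained networks look in the newest picture that a camera, given by its name, has taken for a name from the list of things; names that differ only in an ending like _2 or _b are one class to them, and where a whole thing is asked for, a point or a joint stands for the part that bears it (a point fixed in the world has none). Each returns a list of dicts, best first, with "confidence" (0 to 1); they miss things now and then, are a little off and sometimes report something else, mostly with a low value. They report only what shows in the picture. A call takes as long as a camera call. They do not tell look-alikes from the thing itself.
- bot.search_frame(camera, thing): "bbox" ([left, top, width, height] in pixels, round what is visible of it).
Readings, each from a call of its own:
- bot.read_clock(): time.
- bot.read_joint_positions(): joint angles.
- bot.read_joint_vel(): joint speeds.
- bot.read_joint_efforts(): joint torques, N m.
- bot.read_position(): TCP position.
- bot.read_tool_rot(): TCP orientation.
- bot.read_ft_force(): force on the tool from outside, world axes, zero at the start.
- bot.read_moment(): the same for the moment, N m.
- bot.read_gripper_width(): opening from 0.0 (shut) to 1.0 (fully open).
- bot.read_finger_force(): force on a finger pad.
Only numpy, scipy, OpenCV 4.12 (cv2) and the standard library are available. Lean on these libraries where they do the work, as an engineer would, in place of code of your own. Each camera call takes 0.05 s, during which the arm holds its last target. There are 200 camera calls.

### The job

Load both steel sample caddies into the tilted feed rail from its open upper end, spout first, one behind the other. Gently push the row home until the hidden sprung stop at the lower end gives a little, never so hard that it bottoms, and leave the two caddies touching each other and resting against the stop. Do not disturb the bowls, mugs and tins standing around.

Things in the scene. Friction and masses are not known exactly. Their poses are not given: they have to be found in the camera images.
- rail: tilted aluminium rail on a dark steel stand, 356 mm long. Origin: at the tube's mouth, on the centre line, on top of the rail floor (112 mm above the counter). x runs downhill along the floor (0.35 rad below level), y across, z square to the floor. Friction holds the caddies on the slope: they do not slide down by themselves
- rail_trough (a point): uphill end of the rail floor, 130 mm uphill of the mouth. From here to the mouth the rail is an open trough with guides 7 mm high, 60 mm apart inside, 66 mm outside; at the mouth (last 18 mm) flared cheeks, 24 mm high, about 70 mm over their outsides, lead in
- rail_roof (a point): middle of the tube's mouth, level with the top of its roof, 52 mm above the rail floor. The tube runs 226 mm downhill from the mouth, 56 mm wide and 49 mm high inside, 64 mm wide outside; its roof has a slot 28 mm wide over the first 110 mm and is closed beyond
- stop (a joint): how far (m) the sprung end stop inside the closed lower end of the tube is pressed in downhill: 0 untouched, stiffness 800 N/m, bottoms at 0.014. Where its face rests is hidden and differs each time: 174 to 194 mm down the tube from the mouth, so the upper caddy's tail ends about 5 to 30 mm outside the mouth
- caddy_a_mid (a point): plain steel box caddy, 90 mm long, 52 mm wide, 45 mm high, about 0.22 kg, flat top, with a closed box spout (12 mm long, 28 mm wide, 25 mm high, half-way up) on one end, 102 mm over all; it stands upright on the counter. Centre of its body, half-way up; x axis points to the spout, z up
- caddy_a_spout (a point): middle of the outer end of the spout of caddy a, 57 mm ahead (x) of its centre
- caddy_a_tail (a point): middle of the plain tail face of caddy a, 45 mm behind its centre
- caddy_a: the same caddy a; origin at the centre of its underside, same axes
- caddy_b_mid (a point): plain steel box caddy, 90 mm long, 52 mm wide, 45 mm high, about 0.22 kg, flat top, with a closed box spout (12 mm long, 28 mm wide, 25 mm high, half-way up) on one end, 102 mm over all; it stands upright on the counter. Centre of its body, half-way up; x axis points to the spout, z up
- caddy_b_spout (a point): middle of the outer end of the spout of caddy b, 57 mm ahead (x) of its centre
- caddy_b_tail (a point): middle of the plain tail face of caddy b, 45 mm behind its centre
- caddy_b: the same caddy b; origin at the centre of its underside, same axes
- bowl_near: white tasting bowl, 90 mm wide, 50 mm high, in front of the rail; a bystander, origin at its underside
- bowl_right: white tasting bowl, 90 mm wide, 50 mm high, on the robot's right; a bystander, origin at its underside
- bowl_far: white tasting bowl, 90 mm wide, 50 mm high, beyond the rail; a bystander, origin at its underside
- mug_left: white mug, 72 mm wide, 70 mm high, on the robot's left; a bystander, origin at its underside
- mug_far: white mug, 72 mm wide, 70 mm high, beyond the rail; a bystander, origin at its underside
- brass_bowl: brass bowl, 140 mm wide, 80 mm high, far left; a bystander, origin at its underside
- tea_tin: round steel tea tin, 80 mm wide, 110 mm high, beyond the rail; a bystander, origin at its underside
Things that resemble listed ones, but are neither listed nor needed, are in the scene too. Leave any brown or red look-alike of the caddy_a alone.

How it is judged:
By the outcome, as a careful person would: the job done as asked, in the order asked, and still so for the second after the job is handed in, with the robot touching nothing.
It also fails if it takes over 72 s, if anything falls off the work surface, if the arm or the gripper's body presses on something with over 40 N, if the wrist force passes 120 N, or if a joint passes its speed limit or range.

## Working session

There is one attempt and no reset: what is moved stays moved. The work goes in short steps, each a Python script; the robot and the scene stay as the last script left them, time stands still between calls to the robot, and variables do not carry over. Pictures are saved under pics/ and viewed, at most 10 in all, crops included, and the job is handed in when it is done.

```bash
ls; mkdir -p pics
python3 - <<'E'
from cell import bot
import cv2,numpy as np
for c in("scene","top"):
    im=bot.camera(c); cv2.imwrite(f"pics/{c}0.png",im[:,:,::-1])
    k=bot.calibration(c); print(c,np.round(k["mtx"],1).tolist(),np.round(k["extrinsics"],4).tolist())
    for t in("caddy_a","caddy_a_spout","caddy_a_tail","rail","rail_trough","rail_roof"):
        print(t,[(np.round(d["bbox"]).tolist(),round(d["confidence"],2)) for d in bot.search_frame(c,t)])
print(bot.read_clock())
E
```

```text
pics
scene [[506.9, 0.0, 320.2], [0.0, 506.9, 203.6], [0.0, 0.0, 1.0]] [[0.583, 0.8125, 0.0016, -0.3347], [0.6026, -0.4311, -0.6716, -0.2399], [-0.545, 0.3925, -0.7409, 1.671], [0.0, 0.0, 0.0, 1.0]]
caddy_a [([374.0, 147.0, 43.0, 29.0], 0.8), ([332.0, 144.0, 22.0, 28.0], 0.79), ([376.0, 117.0, 24.0, 32.0], 0.77)]
caddy_a_spout [([376.0, 120.0, 26.0, 26.0], 0.97), ([337.0, 142.0, 17.0, 30.0], 0.89), ([375.0, 148.0, 32.0, 28.0], 0.59)]
caddy_a_tail [([336.0, 141.0, 18.0, 30.0], 0.76), ([377.0, 151.0, 34.0, 27.0], 0.71), ([373.0, 117.0, 30.0, 32.0], 0.67)]
rail [([238.0, 173.0, 134.0, 102.0], 0.56), ([378.0, 148.0, 34.0, 30.0], 0.38)]
rail_trough [([242.0, 167.0, 131.0, 110.0], 0.71), ([167.0, 269.0, 49.0, 36.0], 0.48)]
rail_roof [([239.0, 168.0, 133.0, 109.0], 0.78)]
top [[483.1, 0.0, 322.2], [0.0, 483.1, 205.2], [0.0, 0.0, 1.0]] [[0.0219, -0.9995, -0.0217, 0.0286], [-0.9921, -0.0191, -0.1241, 0.5682], [0.1236, 0.0242, -0.992, 1.6594], [0.0, 0.0, 0.0, 1.0]]
caddy_a [([218.0, 224.0, 31.0, 16.0], 0.96), ([250.0, 245.0, 29.0, 33.0], 0.78), ([419.0, 207.0, 26.0, 33.0], 0.77), ([292.0, 141.0, 20.0, 23.0], 0.2)]
caddy_a_spout [([217.0, 222.0, 37.0, 19.0], 0.8), ([250.0, 246.0, 28.0, 32.0], 0.8), ([196.0, 251.0, 29.0, 26.0], 0.72)]
caddy_a_tail [([251.0, 251.0, 27.0, 25.0], 0.9), ([192.0, 249.0, 32.0, 32.0], 0.9), ([221.0, 222.0, 31.0, 18.0], 0.76)]
rail [([289.0, 189.0, 108.0, 33.0], 0.68), ([333.0, 232.0, 26.0, 29.0], 0.29), ([220.0, 222.0, 28.0, 17.0], 0.24)]
rail_trough [([289.0, 190.0, 109.0, 28.0], 0.66)]
rail_roof [([291.0, 191.0, 107.0, 25.0], 0.82)]
0.7
```

Run:
```python
import cv2,numpy as np
t=cv2.imread("pics/top0.png");s=cv2.imread("pics/scene0.png")
cv2.imwrite("pics/topc.png",cv2.resize(t[120:300,170:430],None,fx=3,fy=3,interpolation=cv2.INTER_CUBIC))
cv2.imwrite("pics/scenec.png",cv2.resize(s[95:295,200:460],None,fx=3,fy=3,interpolation=cv2.INTER_CUBIC))
```

```text
(no output)
```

View pics/scene0.png

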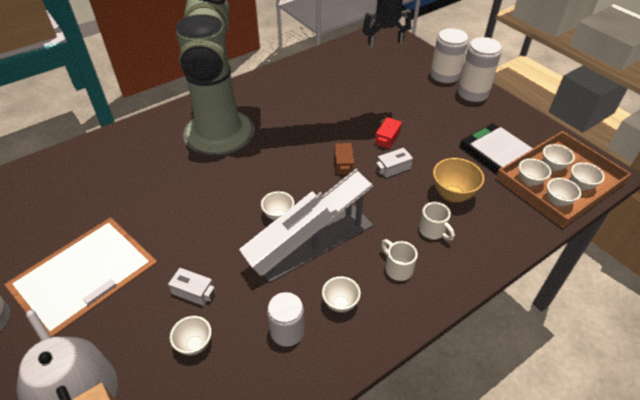

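View pics/topc.png

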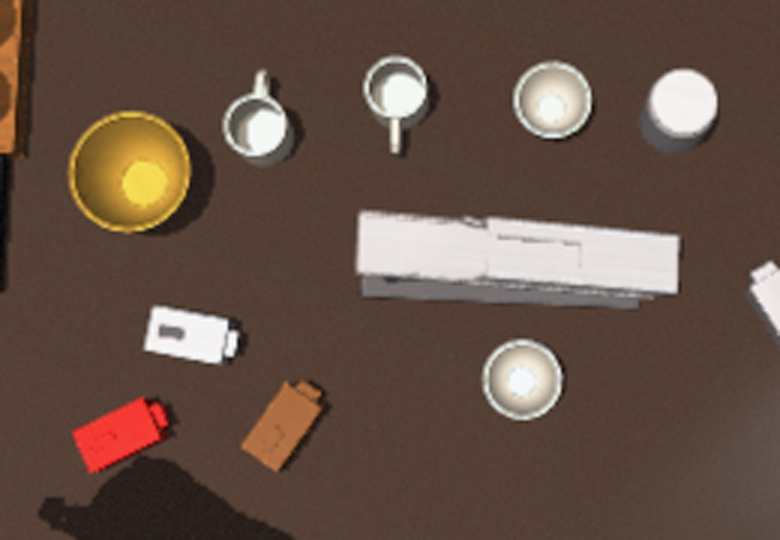

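View pics/scenec.png

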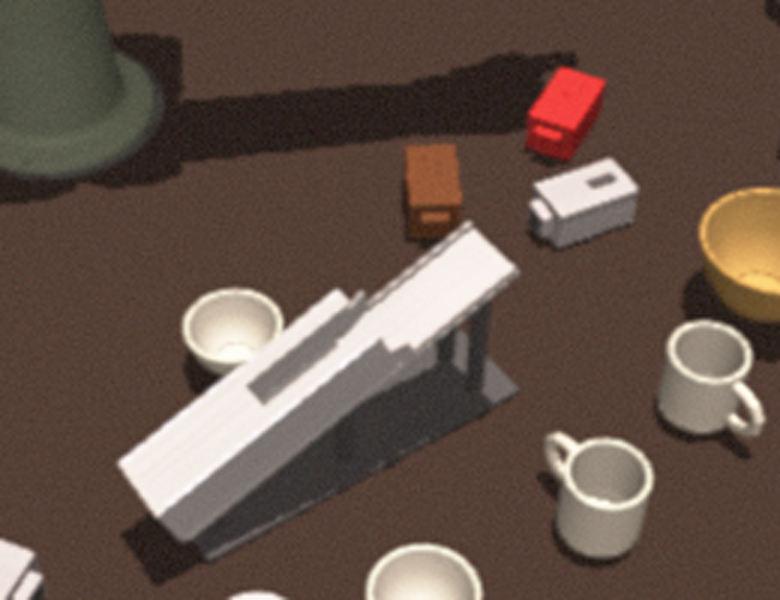

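The scene crop and top view show these candidates for the caddies:
- **Steel:** scene (395,162) / top (233,231), and scene (192,287) / top (432,223).
- **Look-alikes:** brown at scene (344,158) / top (264,262), and red at scene (388,131) / top (209,264). I'll leave both alone.

The two steel boxes fit the description. The rail's open upper end is on the left in the top view, scene (370,185). Next I'll fit poses to the silhouettes.

```bash
cat > vis.py <<'E'
import cv2,numpy as np
from scipy.optimize import minimize
from cell import bot
CAL={c:bot.calibration(c) for c in("scene","top")}
def proj(c,P):
    E=CAL[c]["extrinsics"];q=(P@E[:3,:3].T+E[:3,3])@CAL[c]["mtx"].T
    return q[:,:2]/q[:,2:]
def box(x0,x1,w,z0,z1): return np.array([[x,y,z] for x in(x0,x1) for y in(-w,w) for z in(z0,z1)],float)
CADDY=[box(-.045,.045,.026,0,.045),box(.045,.057,.014,.010,.035)]
RAIL=[box(0,.226,.032,-.003,.052),box(-.130,0,.033,-.003,.007),box(-.018,0,.035,0,.024)]
def Rz(a): c,s=np.cos(a),np.sin(a);return np.array([[c,-s,0],[s,c,0],[0,0,1]])
def Rrail(a): c,s=np.cos(.35),np.sin(.35);return Rz(a)@np.array([[c,0,s],[0,1,0],[-s,0,c]])
def place(kind,p):
    if kind=="rail": R,t,M=Rrail(p[2]),np.array([p[0],p[1],.112]),RAIL
    else: R,t,M=Rz(p[2]),np.array([p[0],p[1],0]),CADDY
    return [m@R.T+t for m in M]
S=4
def sil(c,parts,roi):
    x,y,w,h=roi;m=np.zeros((h*S,w*S),np.uint8)
    for P in parts:
        q=((proj(c,P)+.5-[x,y])*S-.5)
        cv2.fillConvexPoly(m,cv2.convexHull(np.round(q*16).astype(np.int32)),255,shift=4)
    return cv2.resize(m,(w,h),interpolation=cv2.INTER_AREA)/255.
def mask(im,roi,thr):
    x,y,w,h=roi;a=im[y:y+h,x:x+w].astype(float)
    v=np.clip((a.min(2)-thr+15)/30,0,1);v[(a.max(2)-a.min(2))>60]=0
    return v
def fit(kind,ims,rois,p0,thr=95):
    T={c:mask(ims[c],rois[c],thr) for c in rois}
    def cost(p):
        return sum(np.abs(sil(c,place(kind,p),rois[c])-T[c]).sum()/T[c].sum() for c in rois)
    best=None
    for d in([.01,.01,.15],[-.01,.01,-.15],[.004,-.004,.05]):
        s=np.array([p0]+[np.add(p0,np.eye(3)[i]*d[i]) for i in range(3)])
        r=minimize(cost,p0,method="Nelder-Mead",options=dict(initial_simplex=s,xatol=1e-5,fatol=1e-5))
        if best is None or r.fun<best.fun:best=r
    return best.x,best.fun
def ray(c,uv,z):
    E=CAL[c]["extrinsics"];d=E[:3,:3].T@np.linalg.inv(CAL[c]["mtx"])@[*uv,1];o=-E[:3,:3].T@E[:3,3]
    return (o+d*(z-o[2])/d[2])[:2]
E
cat > fit0.py <<'E'
from vis import *
ims={c:cv2.imread(f"pics/{c}0.png")[:,:,::-1] for c in("scene","top")}
c1=ray("top",(233,231),.045);c2=ray("top",(432,223),.045);m=ray("top",(331,203),.14)
print(c1,c2,m)
out={}
for n,k,p,rois,yaws in(
 ("c1","caddy",c1,dict(scene=(370,142,50,40),top=(212,215,45,32)),[-1.6]),
 ("c2","caddy",c2,dict(scene=(160,262,62,50),top=(408,198,48,52)),[0,1.6,3.1,-1.6,.5,-.5,2.5,-2.5]),
 ("rail","rail",m,dict(scene=(225,162,160,125),top=(280,180,125,45)),[-1.57])):
    b=min((fit(k,ims,rois,[*p,y]) for y in yaws),key=lambda r:r[1]);out[n]=b[0]
    print(n,b)
    for c in rois: # per-camera check
        print("  ",c,fit(k,ims,{c:rois[c]},b[0]))
np.save("poses.npy",out)
v=[]
for c in("top","scene"):
    im=cv2.resize(ims[c][:,:,::-1],None,fx=3,fy=3,interpolation=cv2.INTER_CUBIC)
    for n in out:
        for P in place("rail" if n=="rail" else"caddy",out[n]):
            h=cv2.convexHull(((proj(c,P)+.5)*3*16).astype(np.int32));cv2.polylines(im,[h],True,(0,0,255) if len(P)else 0,1,cv2.LINE_AA,4)
    v.append(im)
cv2.imwrite("pics/o1.png",v[0][540:830,620:1400]);cv2.imwrite("pics/o2.png",v[1][400:940,460:1250])
E
python3 fit0.py
```

```text
[0.46977912 0.34847125] [ 0.51150994 -0.34088099] [0.56223131 0.00887906]
c1 (array([ 0.46897646,  0.35566005, -1.72427803]), np.float64(0.3501334431533081))
   scene (array([ 0.4644777 ,  0.35661013, -1.72204911]), np.float64(0.17396045937795107))
   top (array([ 0.47022988,  0.35556813, -1.72646656]), np.float64(0.071725247910285))
c2 (array([ 0.51277222, -0.34449902,  0.54213656]), np.float64(0.39786256379670676))
   scene (array([ 0.50899143, -0.34338104,  0.54532876]), np.float64(0.15475447933608089))
   top (array([ 0.51527383, -0.34571942,  0.57619888]), np.float64(0.13070242846401098))
rail (array([ 0.56339515,  0.02099541, -1.5929103 ]), np.float64(0.4693221546662729))
   scene (array([ 0.56250735,  0.02165915, -1.5939767 ]), np.float64(0.2582845662706958))
   top (array([ 0.56377039,  0.02359657, -1.59060476]), np.float64(0.20911591641921556))
```

View pics/o1.png

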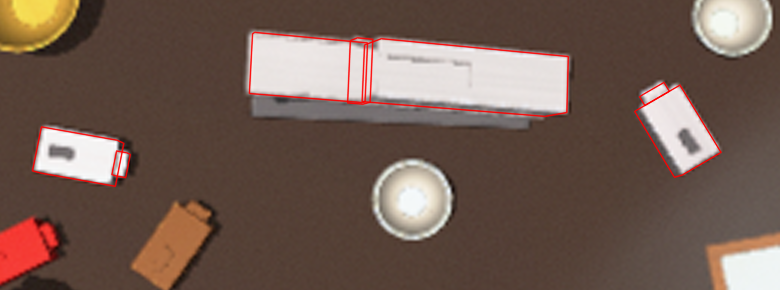

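View pics/o2.png

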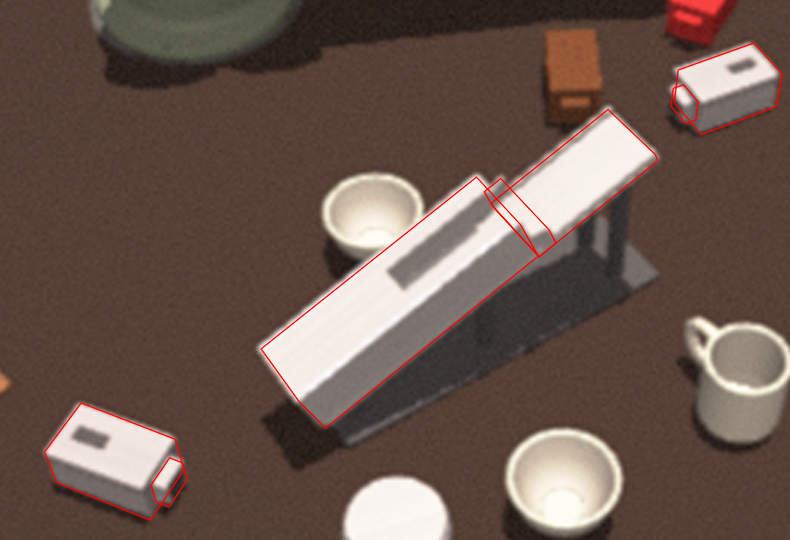

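The outlines match both steel caddies and the rail in both views. Spouts sit at o1 (121,163) and (655,92). Next I'll check reachability and choose the grasp variants.

```bash
cat > hlp.py <<'E'
import numpy as np
from scipy.spatial.transform import Rotation as Ro
from vis import bot,Rz,Rrail
P=np.load("poses.npy",allow_pickle=True).item()
def quat(R,s): # tool z=-R[:,2], tool x = s*R[:,0]
    x=s*R[:,0];z=-R[:,2];return Ro.from_matrix(np.c_[x,np.cross(z,x),z]).as_quat(scalar_first=True)
HG=.010
RR=Rrail(P["rail"][2]);RT=np.array([*P["rail"][:2],.112])
def rp(x,z,y=0): return RT+RR@[x,y,z]
def cp(n,z): return np.array([*P[n][:2],z])
E
python3 - <<'E'
from hlp import *
for n in("c1","c2"):
  for s in(1,-1):
    q=quat(Rz(P[n][2]),s);qr=quat(RR,s)
    for lab,p,o in(("pre",cp(n,.25),q),("grasp",cp(n,HG),q),("pplace",rp(-.066,.10),qr),("place",rp(-.066,HG),qr),("push0",rp(-.15,.01),qr),("push1",rp(-.013,.01),qr)):
        j=bot.solve_ik(p,o);print(n,s,lab,np.round(p,3),None if j is None else np.round(j,2))
E
```

```text
c1 1 pre [0.469 0.356 0.25 ] [ 0.52  0.39 -0.05  1.13  0.   -0.89]
c1 1 grasp [0.469 0.356 0.01 ] [ 0.52  0.62 -0.34  0.6   0.   -0.89]
c1 1 pplace [0.564 0.049 0.229] [-0.23  0.38 -0.16  1.1   0.34 -1.79]
c1 1 place [0.565 0.08  0.144] [-0.17  0.45 -0.29  0.88  0.35 -1.73]
c1 1 push0 [0.566 0.158 0.173] [-0.03  0.42 -0.26  0.89  0.35 -1.58]
c1 1 push1 [0.564 0.03  0.126] [-0.26  0.48 -0.29  0.88  0.34 -1.83]
c1 -1 pre [0.469 0.356 0.25 ] [ 0.52  0.39 -0.05  1.13  0.    2.25]
c1 -1 grasp [0.469 0.356 0.01 ] [ 0.52  0.62 -0.34  0.6   0.    2.25]
c1 -1 pplace [0.564 0.049 0.229] [-0.23  0.38 -0.16  1.1   0.34  1.35]
c1 -1 place [0.565 0.08  0.144] [-0.17  0.45 -0.29  0.88  0.35  1.41]
c1 -1 push0 [0.566 0.158 0.173] [-0.03  0.42 -0.26  0.89  0.35  1.56]
c1 -1 push1 [0.564 0.03  0.126] [-0.26  0.48 -0.29  0.88  0.34  1.32]
c2 1 pre [ 0.513 -0.344  0.25 ] [-0.71  0.44  0.03  1.16  0.    1.89]
c2 1 grasp [ 0.513 -0.344  0.01 ] [-0.71  0.67 -0.26  0.65  0.    1.89]
c2 1 pplace [0.564 0.049 0.229] [-0.23  0.38 -0.16  1.1   0.34 -1.79]
c2 1 place [0.565 0.08  0.144] [-0.17  0.45 -0.29  0.88  0.35 -1.73]
c2 1 push0 [0.566 0.158 0.173] [-0.03  0.42 -0.26  0.89  0.35 -1.58]
c2 1 push1 [0.564 0.03  0.126] [-0.26  0.48 -0.29  0.88  0.34 -1.83]
c2 -1 pre [ 0.513 -0.344  0.25 ] [-0.71  0.44  0.03  1.16  0.   -1.25]
c2 -1 grasp [ 0.513 -0.344  0.01 ] [-0.71  0.67 -0.26  0.65  0.   -1.25]
c2 -1 pplace [0.564 0.049 0.229] [-0.23  0.38 -0.16  1.1   0.34  1.35]
c2 -1 place [0.565 0.08  0.144] [-0.17  0.45 -0.29  0.88  0.35  1.41]
c2 -1 push0 [0.566 0.158 0.173] [-0.03  0.42 -0.26  0.89  0.35  1.56]
c2 -1 push1 [0.564 0.03  0.126] [-0.26  0.48 -0.29  0.88  0.34  1.32]
```

```bash
cat >> hlp.py <<'E'
def load(n,s=-1,x=-.066):
    q=quat(Rz(P[n][2]),s);qr=quat(RR,s)
    bot.set_gripper(1.0)
    bot.move_pose(cp(n,.16),q)
    bot.move_linear(cp(n,HG),speed=.12)
    bot.set_gripper(0.0,grasp_force=40)
    print("width",bot.read_gripper_width(),"pad",bot.read_finger_force())
    bot.move_linear(cp(n,.27),speed=.2)
    bot.move_pose(rp(x,.15),qr)
    print("held",bot.read_gripper_width(),bot.read_ft_force())
    bot.move_linear(rp(x,HG+.012),speed=.1)
    hit=bot.move_linear(rp(x,HG-.004),speed=.015,until_force=3)
    print("hit",hit,(bot.read_position()-rp(0,0))@RR,bot.read_ft_force()@RR,bot.read_clock())
E
python3 - <<'E'
from hlp import *
import cv2
load("c1")
for c in("scene","top"): cv2.imwrite(f"pics/{c}1.png",bot.camera(c)[:,:,::-1])
a=cv2.imread("pics/scene1.png")[120:270,240:430];b=cv2.imread("pics/top1.png")[160:240,250:440]
cv2.imwrite("pics/v1.png",cv2.resize(np.vstack([a,b]),None,fx=2.6,fy=2.6,interpolation=cv2.INTER_CUBIC))
E
```

```text
width 0.6045399016201634 pad 43.06451439857483
held 0.5991662327317482 [-0.28219982  1.17045565 -1.87645062]
hit True [-0.06597326 -0.00013461  0.00996372] [-0.4087326  -0.47241532  6.03590633] 8.8583
```

View pics/v1.png

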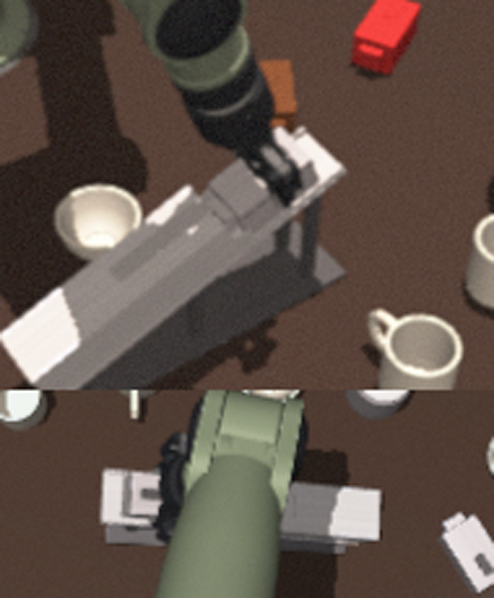

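The caddy sits on the trough floor between the guides, with contact at floor height. I'll release it and push it in.

```bash
cat >> hlp.py <<'E'
def release(x=-.066):
    bot.set_gripper(1.0)
    bot.move_linear(rp(x,.085),speed=.15)
    bot.move_linear(rp(-.150,.085),speed=.2)
    bot.set_gripper(0.0,grasp_force=40)
    bot.move_linear(rp(-.150,.013),speed=.12)
def rx(): return (bot.read_position()-RT)@RR
E
python3 - <<'E'
from hlp import *
import cv2
release()
f0=bot.read_ft_force()
for x,f in((-.11,8),(-.08,8),(-.05,8),(-.03,8),(-.013,8)):
    h=bot.move_linear(rp(x,.013),speed=.04,until_force=f)
    print(h,np.round(rx(),4),np.round((bot.read_ft_force()-f0)@RR,2))
    if h:break
print(bot.read_clock())
cv2.imwrite("pics/s2.png",cv2.resize(bot.camera("scene")[130:250,250:410,::-1],None,fx=4,fy=4,interpolation=cv2.INTER_CUBIC))
E
```

```text
False [-0.1101  0.      0.013 ] [ 0.44 -0.27 -1.06]
False [-0.0799 -0.      0.013 ] [ 0.07 -0.38 -1.43]
False [-0.0499 -0.      0.013 ] [ 0.83 -0.52 -2.13]
False [-0.0297 -0.      0.013 ] [-0.33 -0.74 -0.78]
False [-0.0127 -0.0001  0.013 ] [ 0.4   0.52 -1.35]
16.3167
```

View pics/s2.png

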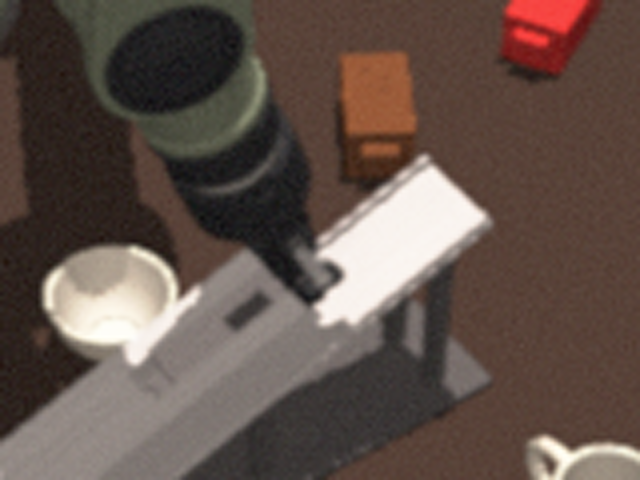

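Caddy one is in the tube, with its dark mark at s2 (247,310) and tail at the mouth. Next is the second caddy.

Run:
```python
from hlp import *
import cv2
bot.move_linear(rp(-.05,.013),speed=.1)
bot.move_linear(rp(-.066,.15),speed=.2)
bot.set_gripper(1.0)
bot.move_pose(cp("c2",.27),quat(Rz(P["c2"][2]),-1))
load("c2",x=-.072)
for c in("scene","top"): cv2.imwrite(f"pics/{c}3.png",bot.camera(c)[:,:,::-1])
a=cv2.imread("pics/scene3.png")[120:270,240:430];b=cv2.imread("pics/top3.png")[160:240,250:440]
cv2.imwrite("pics/v3.png",cv2.resize(np.vstack([a,b]),None,fx=2.6,fy=2.6,interpolation=cv2.INTER_CUBIC))
```

```text
width 0.6033817353117613 pad 42.792561650276184
held 0.6035205392630235 [-0.27912775  0.01806861 -2.08638609]
hit True [-0.07200128 -0.0001379   0.01001374] [-0.79800119 -1.29848357  5.49901853] 29.1167
```

View pics/v3.png

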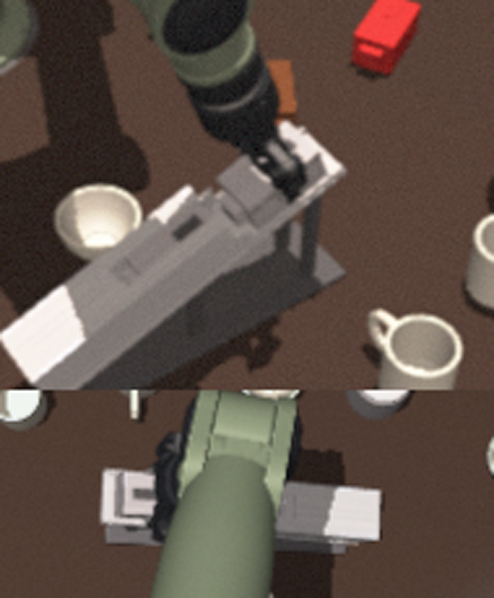

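Both caddies are in the rail: the second is seated in the trough behind the first. Now I'll push home in 1 mm steps, watching the force rise.

```bash
cat >> hlp.py <<'E'
def favg(n=8):
    v=[]
    for _ in range(n): v.append(bot.read_ft_force()@RR);bot.wait(.01)
    return np.mean(v,0)[0]
E
python3 - <<'E'
from hlp import *
release(-.072)
f0=favg(20);print("f0",f0)
h=bot.move_linear(rp(-.055,.013),speed=.04,until_force=8)
base=favg()-f0;print(h,rx(),"slide",base)
x=-.055
while not h and x<-.008:
    x+=.001
    h=bot.move_linear(rp(x,.013),speed=.015,until_force=6)
    f=favg()-f0;print(round(x,3),round(rx()[0],4),round(f,2))
    if f<-3.8: break
print(h,bot.read_clock())
E
```

```text
f0 -0.0585456379791303
False [-5.50465184e-02  6.66175176e-06  1.30329126e-02] slide -0.24262128661570614
-0.054 -0.054 -0.33
-0.053 -0.0529 -0.31
-0.052 -0.0519 -0.02
-0.051 -0.0509 -0.48
-0.05 -0.0499 -0.46
-0.049 -0.0489 -0.12
-0.048 -0.0479 -0.21
-0.047 -0.0469 -0.13
-0.046 -0.0459 -0.49
-0.045 -0.0449 -0.07
-0.044 -0.0439 -0.4
-0.043 -0.0429 -0.69
-0.042 -0.0419 -0.1
-0.041 -0.0409 -0.23
-0.04 -0.0399 -0.15
-0.039 -0.0389 -0.31
-0.038 -0.0379 -0.02
-0.037 -0.0369 0.1
-0.036 -0.0359 -0.31
-0.035 -0.0349 -0.24
-0.034 -0.0339 -0.55
-0.033 -0.0331 -1.36
-0.032 -0.0321 -2.03
-0.031 -0.0312 -2.9
-0.03 -0.0302 -3.67
-0.029 -0.0292 -4.54
False 43.3667
```

The force ramps at about 0.8 N/mm, which is the spring, now pressed in about 5 mm. I'll back off slowly and check.

Run:
```python
from hlp import *
import cv2
f0=-.06
for x in(-.030,-.031,-.032,-.033,-.034):
    bot.move_linear(rp(x,.013),speed=.006);print(x,round(favg()-f0,2))
bot.move_linear(rp(-.06,.013),speed=.05)
bot.move_linear(rp(-.09,.14),speed=.2)
bot.goto_joints([1.043,.326,-.193,1.052,0,1.437])
print(bot.read_clock())
for c in("scene","top"): cv2.imwrite(f"pics/{c}4.png",bot.camera(c)[:,:,::-1])
a=cv2.imread("pics/scene4.png")[120:270,240:430];b=cv2.imread("pics/top4.png")[140:240,250:440]
cv2.imwrite("pics/v4.png",cv2.resize(np.vstack([a,b]),None,fx=2.4,fy=2.4,interpolation=cv2.INTER_CUBIC))
```

```text
-0.03 -0.1
-0.031 -0.15
-0.032 0.44
-0.033 -0.23
-0.034 -0.14
48.8333
```

View pics/v4.png

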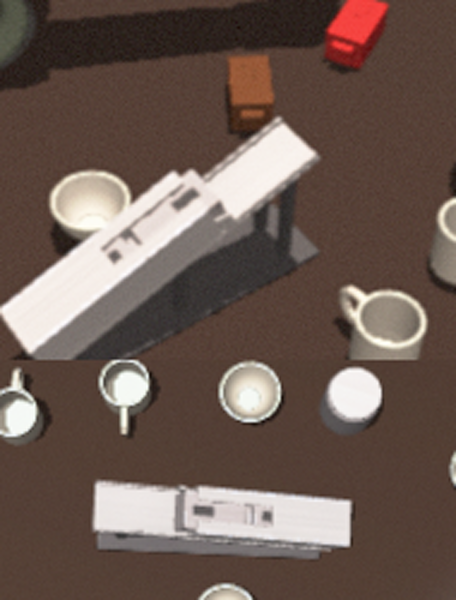

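v4 shows the row in the tube, with the upper tail just outside the mouth at (205,180). Friction is holding the stop slightly pressed, so the caddies are in contact with each other and with the stop. The bystanders in view are in their original places.

```bash
python3 -c "
from cell import bot
print(bot.close_job())"
```

```text
the job is handed in; nothing more can be done
None
```

Job handed in at about 49 s of the 72 s allowed: both steel caddies are in the rail spout first and, as far as force and pictures show, touching each other and resting on the stop, which I pressed in about 5 mm of its 14 mm.

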